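# Slide the tube rack over the step and home on the shaker stage

## Robot

A 6-joint arm with a two-finger parallel gripper is mounted at the origin on the work surface. World frame = base frame: x ahead of the robot, y to its left, z up, the work surface at z = 0. Lengths are in m, angles in rad, forces in N, time in s.
With the tool pointing down it reaches from about 0.275 to 0.85 m from the base axis. Payload 5.2 kg.
Tool frame: the origin (TCP) lies at the very end of the fingers, on their centre line; the grasp point (between the pads) lies 19 mm behind it; x points along the fingers, y is the direction in which the jaws open and shut, and the axes are right-handed (so a half turn about x gives the same grasp; the last joint's range is limited). The gripper opens to 85 mm and grips with 20 to 120 N. Pads are 22 mm wide; open, the fingers measure 114 mm over their backs; the gripper's body (76 mm by 85 mm) begins 54 mm behind the grasp point. The pads swing forward as they close: fully open they stand 13 mm farther back than shut.
Start: joints at [-1.508, 0.259, 1.535, -0, 1.348, -0.203], TCP at [0.144, -0.531, 0.231] pointing down, gripper open.
Joint ranges: [-3.14, 3.14], [-0.91, 2.08], [0.19, 2.58], [-1.22, 4.36], [0.22, 2.71], [-3.12, 3.12]. Speed limits (rad/s): [2.57, 2.57, 3.14, 3.14, 3.14, 3.14].

## Interface

Orientations are given as a unit quaternion [x, y, z, w].
In Python, from rig import r gives the robot as it stands.
- The arm moves only by the tool drive_tool, never from a script. Its argument "rows" is a list of rows, each a list of 7 numbers: the turn, a rotation vector about the tool's x, y, z in degrees, then the shift along the tool's x, y, z in mm, then the finger opening in mm, from 0 to 85.4. A call has exactly 8 rows; each row shifts and turns the commanded pose from where the row before left it, along the tool's axes as they then stand; what a row does not reach is not made up. A row lasts 1/12 s, in which the tool goes at most 41.7 mm and 7.16 degrees, less where a joint would pass 70% of its speed; a pose out of reach is approached as far as the arm can. A call is refused whole if a number of a shift passes 41.7 or a number of a turn 7.16, either way. A call with a gripper value outside its range is refused whole. The fingers move at their own pace and stop on an object; "squeeze" is the grip in N (left out, the last holds). Time passes only in rows, so rows that do not move let the fingers close, or fill a call up. It gives the time, the measured TCP pose, the force and the opening at its end, in the units of the state.
- r.observe(): the state, without advancing time (a new reading comes with each control period).
- r.grab_frame(name): name is "scene" or "top"; returns the picture (420x560x3 uint8, blue, green, red); there is no depth.
- r.camera_info(name): a dict with "fovy" (degrees; the focal length in pixels is half the picture's height over the tangent of half this angle, whatever the lens; pixels are square), "cx", "cy" (the principal point, pixels), "pose" (4x4, takes a point from camera to world coordinates). Camera axes: x right, y down, z forward; pixel columns grow to the right and rows downward; lengths in m; the calibration is good to about 2 mm. A picture is of the moment at which its call begins. camera_info takes no time and is no camera call.
- r.sign_off(): hands the job in, once; it reports no verdict.
The state is a dict: "time_s": time; "joint_pos": joint angles; "qd": joint speeds; "joint_torque": joint torques, N m; "ee_pos": TCP position; "eef_rot": TCP orientation; "force": force on the tool from outside, world axes, zero at the start; "torque": the same for the moment, N m; "gripper_width": finger opening in m.
Only numpy, scipy, OpenCV 4.12 (cv2) and the standard library are available. Lean on these libraries where they do the work, as an engineer would, in place of code of your own. Each camera call takes 0.05 s, during which the arm holds its last target. There are 200 camera calls.

## Task

Take the black tube rack by its upright handle and slide it, level and without lifting it clear, from the low aluminium deck over the small step onto the shaker stage, under the two lips of the guide channel, until its front bears on the rubber buffer of the stop. Press it home against the stop for about half a second with a light but definite push (around 6 N), never jamming or forcing it against the stop, step or rails, then let go and leave it there flat, touching the stop; leave everything else where it stands.

Things in the scene. Friction and masses are not known exactly. Their poses are not given: they have to be found in the camera images.
- rack_grip (a point): Black tube rack, loose on the deck, about 0.5 kg. This point: centre of its upright handle, 56 mm above the rack's underside. +y is the slide direction, z up. Handle 44 (x) x 16 (y) mm, 30 to 78 mm above the underside, central. Eight tube caps, 13 mm across and 5 mm high, stand on the rack's 30 mm high top at x = +-21, y = +-22 and +-40 mm.
- rack_front (a point): Lower front edge of the rack, middle, at underside height: 55 mm ahead (+y) of the handle's centre and 56 mm below it; axes as the rack's. The rack's base flange is 84 (x) x 110 (y) x 8 mm thick; the body above it is 60 x 104 mm, up to 30 mm above the underside.
- deck: Fixed aluminium loading deck, 130 (x) x 240 (y) x 40 mm. Origin: centre of its underside on the table; top 40 mm above it; y points to the stage; the edge at the stage is at y = +120 mm.
- stage: Fixed shaker stage beyond the deck's +y end, 140 (x) x 190 (y) mm, its y within 3 degrees of the deck's. Its level floor is 44 mm above this origin, centred on it, near edge at y = -95 mm: a square step up of 2 to 6 mm from the deck's top, behind a gap of 2 to 6 mm. Behind y = +95 mm a housing, 70 mm high.
- lips (a point): On the stage floor, middle of the channel, 65 mm before the stage's origin, where rails and lips begin; axes as the stage's. Beyond it side rails at x = +-44 mm (2 mm play each side of the flange), with lips reaching in to x = +-34 mm, 11 to 15 mm above the floor (3 mm play). In the 30 mm before it the rails flare out to about +-53 mm, no lips.
- stop: Fixed steel stop block across the channel, 60 (x) x 14 (y) x 22 mm high, axes as the stage's, set at y = +74 to +86 mm of the stage. Origin: centre of its underside on the stage floor. On its front a screw-set head with a rubber buffer: where it stops the rack differs each time and is not measured, 16 to 36 mm before (-y) this origin; see the next entry.
- stop_top (a point): Middle of the stop block's top, 22 mm above its origin. The buffer (40 mm wide, 3 to 19 mm above the floor) first gives 3 mm at under 1 N, then it is rigid: that is home, and has to be felt. About 6 N pushes it home; 15 N is too much. Its spring is too weak to push the released rack back.
- vial: Bystander: small closed glass jar, 20 mm across, 40 mm tall, standing on the deck behind the rack; origin at the centre of its underside
- tape: Bystander: roll of tape lying flat, 84 mm across, 19 mm tall, beside the deck; origin at the centre of its underside
- reagent: Bystander: white bottle 50 mm across, 85 mm tall, beside the stage; origin at the centre of its underside
- pipette: Bystander: hand pipette lying on the table, about 260 mm long; origin at the centre of its underside
- tipbox: Bystander: closed tip box, 122 x 87 x 67 mm; origin at the centre of its underside
- tape2: Bystander: roll of paper tape lying flat, 70 mm across, 13 mm tall; origin at the centre of its underside
- wellplate: Bystander: flat black well plate, 128 x 86 x 14 mm, no handle; origin at the centre of its underside
Mind the look-alikes: they are no part of the job. Leave any green, red or turquoise look-alike of the part that bears rack_grip alone.

How it is judged:
By the outcome, as a careful person would: the job done as asked, in the order asked, and still so for the second after the job is handed in, with the robot touching nothing.
It also fails if it takes over 72 s, if anything falls off the work surface, if the arm or the gripper's body presses on something with over 40 N, if the wrist force passes 120 N, or if a joint passes its speed limit or range.

## Working session

There is one attempt and no reset: what is moved stays moved. The work goes in short steps, Python scripts to look and compute and a tool call to move; the robot and the scene stay as the last step left them, time stands still between calls to the robot, and variables do not carry over. Pictures are saved under pics/ and viewed, about 8 in all and at most 12, crops included, and the job is handed in when it is done.

Besides the shell and the picture viewer there is one more tool, called as name([rows], argument=value, ...), one row to a line, values as JSON. drive_tool: Moves the arm, as the interface text tells. Its arguments: {"type":"object","properties":{"rows":{"type":"array","items":{"type":"array","items":{"type":"number"}}},"squeeze":{"type":"number"}},"required":["rows"]}

```bash
ls; mkdir -p pics
python3 - <<'E'
from rig import r
import cv2
for n in("scene","top"):
    f=r.grab_frame(n);cv2.imwrite(f"pics/{n}0.png",f);c=r.camera_info(n);print(n,c)
    cv2.imwrite(f"pics/{n}0b.png",cv2.resize(f,(800,600),interpolation=cv2.INTER_CUBIC))
print(r.observe())
E
```

```text
pics
scene {'fovy': 47.89826384695974, 'cx': 276.61565302788136, 'cy': 208.9291715521155, 'pose': array([[-0.73048298,  0.47838764, -0.48738063,  1.03196122],
       [ 0.68288101,  0.50303378, -0.52974574,  0.50732013],
       [-0.00825489, -0.71979322, -0.69413945,  0.83830268],
       [ 0.        ,  0.        ,  0.        ,  1.        ]])}
top {'fovy': 48.83676130809543, 'cx': 283.09059919636263, 'cy': 203.53659553717557, 'pose': array([[-0.00426303, -0.99489278,  0.10084736,  0.41188324],
       [-0.99995757,  0.00341764, -0.00855415, -0.06586732],
       [ 0.0081658 , -0.10087954, -0.99486514,  1.11357108],
       [ 0.        ,  0.        ,  0.        ,  1.        ]])}
{'time_s': 0.1, 'joint_pos': array([-1.50779525e+00,  2.59282172e-01,  1.53598754e+00,  5.85415662e-06,
        1.34804865e+00, -2.02808953e-01]), 'qd': array([-0.00056555, -0.00198025, -0.00353656,  0.00042123, -0.00102242,
       -0.00086962]), 'joint_torque': array([ 1.63071902e-03, -4.46973968e+01, -2.91247022e+01, -3.13073879e-04,
        6.33576055e-03,  1.29673253e-05]), 'ee_pos': array([ 0.14446799, -0.53017274,  0.23054579]), 'eef_rot': array([ 0.70091532,  0.09430963, -0.70082606,  0.09309262]), 'force': array([-1.12267548, -0.29150305, -0.25987042]), 'torque': array([-0.01816481,  0.01697228,  0.04027033]), 'gripper_width': 0.08519365483428633}
```

View pics/scene0b.png

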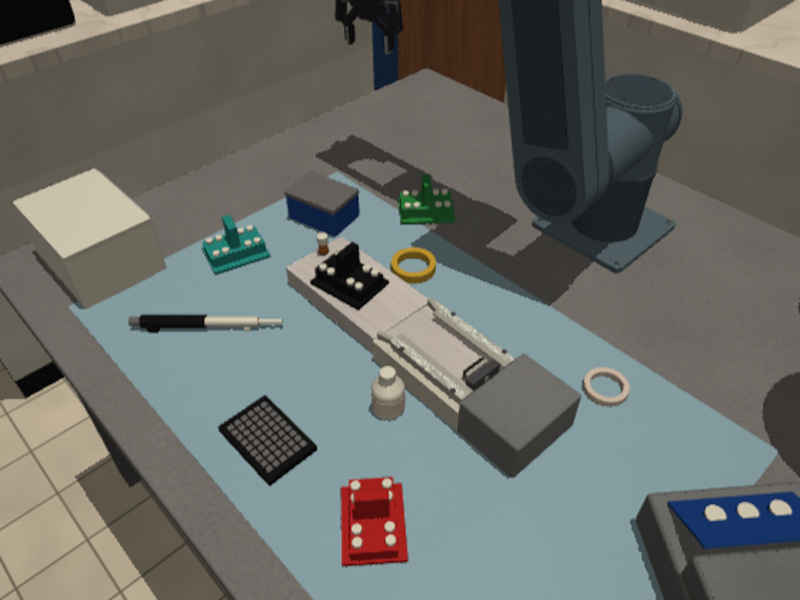

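View pics/top0b.png

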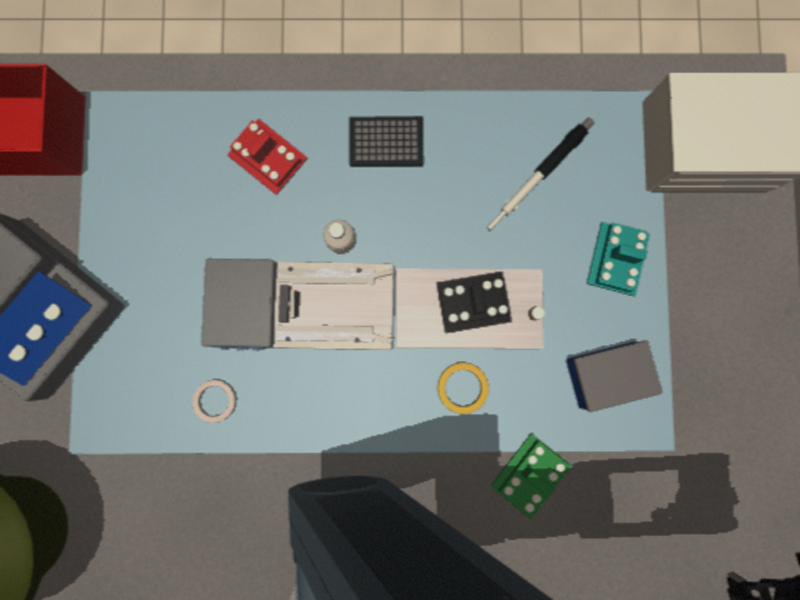

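The top view shows the black rack near (475,302) in the 800x600 picture. It is yawed about 8° on the deck, with the vial right behind it at (537,313). The channel runs left to the stop at about (290,303), and world +y is picture left. Next I'll measure it and take an enlarged crop.

```bash
cat > h.py <<'E'
import numpy as np,cv2
from rig import r
def ray(n,u,v):
    c=r.camera_info(n);f=210/np.tan(np.radians(c["fovy"])/2);P=c["pose"]
    return P[:3,3],P[:3,:3]@np.array([(u-c["cx"])/f,(v-c["cy"])/f,1])
def plane(n,u,v,z):
    o,d=ray(n,u,v);return o+d*(z-o[2])/d[2]
def proj(n,p):
    c=r.camera_info(n);f=210/np.tan(np.radians(c["fovy"])/2);P=c["pose"]
    q=P[:3,:3].T@(np.array(p)-P[:3,3]);return c["cx"]+f*q[0]/q[2],c["cy"]+f*q[1]/q[2]
def caps(n,img,box,zc,thr=110):
    x0,y0,x1,y1=box;g=img[y0:y1,x0:x1].min(axis=2)
    k,l,s,c=cv2.connectedComponentsWithStats((g>thr).astype(np.uint8))
    out=[]
    for i in range(1,k):
        if 8<s[i,4]<120:
            m=(l==i);ys,xs=np.nonzero(m);w=g[m].astype(float)-60
            u=(xs*w).sum()/w.sum()+x0;v=(ys*w).sum()/w.sum()+y0
            out.append((s[i,4],u,v,*plane(n,u,v,zc)))
    return out
E
python3 - <<'E'
from h import *
np.set_printoptions(precision=4,suppress=True)
t=cv2.imread("pics/top0.png");s=cv2.imread("pics/scene0.png")
for a in caps("top",t,(306,190,358,232),.0755): print("T",np.array(a))
for a in caps("scene",s,(215,172,275,215),.0755): print("S",np.array(a))
c=t[170:255,135:395];cv2.imwrite("pics/crop.png",cv2.resize(c,(780,255),interpolation=cv2.INTER_CUBIC))
c=s[150:310,190:410];cv2.imwrite("pics/crops.png",cv2.resize(c,(792,576),interpolation=cv2.INTER_CUBIC))
E
```

```text
T [ 97.     355.5306 199.4167   0.5259  -0.2386   0.0755]
T [ 27.     348.4933 197.9431   0.5293  -0.2227   0.0755]
T [ 28.     340.544  199.1364   0.5267  -0.2047   0.0755]
T [ 28.     313.6045 203.8726   0.5161  -0.1437   0.0755]
T [ 31.     321.4506 202.425    0.5193  -0.1614   0.0755]
T [ 83.     307.2439 221.9975   0.4752  -0.1289   0.0755]
T [ 30.     343.9719 217.4803   0.4851  -0.2117   0.0755]
T [ 28.     351.6389 216.1263   0.4881  -0.2291   0.0755]
T [ 30.     324.7157 220.6867   0.478   -0.1682   0.0755]
T [ 31.     316.874  222.1073   0.4749  -0.1506   0.0755]
S [ 18.     231.0293 188.9988   0.529   -0.2023   0.0755]
S [ 18.     244.9159 196.2878   0.5216  -0.1589   0.0755]
S [ 17.     250.622  199.3857   0.5188  -0.1412   0.0755]
S [ 11.     216.1655 213.1273   0.6069  -0.1607   0.0755]
```

View pics/crop.png

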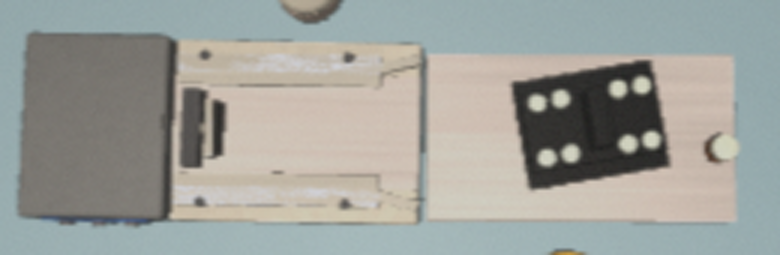

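View pics/crops.png

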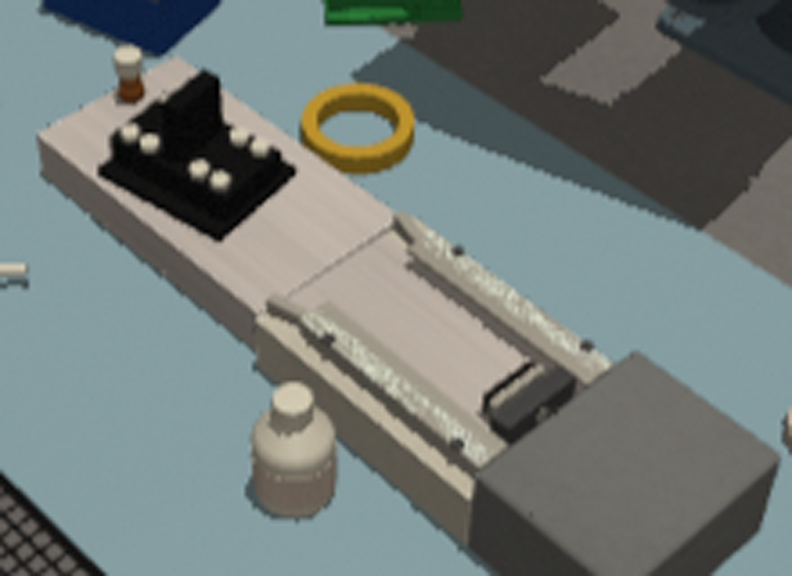

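The crops show the lips' inner edges at about y=86 and y=175 in the top crop. The four screws are at (205,55), (348,57), (200,202) and (345,204). The stop block spans x=180–207 with its buffer face at about x=225, and the near stage edge is at x=421.

Run:
```python
from h import *
np.set_printoptions(precision=4,suppress=True)
t=cv2.imread("pics/top0.png").astype(float);d=cv2.GaussianBlur(t[:,:,2]-t[:,:,0],(3,3),0) # r-b
def cross(p,th):
    k=np.nonzero((p[:-1]-th)*(p[1:]-th)<0)[0];return [i+(th-p[i])/(p[i+1]-p[i]) for i in k]
def edges(u0,u1,za,name):
    A=[];B=[]
    for u in range(u0,u1):
        k=cross(d[176:250,u],-2)
        if len(k)>=2:A.append(plane("top",u,176+k[0],za)[:2]);B.append(plane("top",u,176+k[-1],za)[:2])
    o=[]
    for L in (A,B):
        L=np.array(L)
        for _ in range(4):
            p=np.polyfit(L[:,1],L[:,0],1);e=abs(L[:,0]-np.polyval(p,L[:,1]));L=L[e<max(.0012,np.median(e)*1.5)]
        o.append((p,len(L)))
    (a,na),(b,nb)=o;ym=L[:,1].mean()
    print(name,na,nb,"yaw",-np.degrees([a[0],b[0]]),"mid@y",ym,(np.polyval(a,ym)+np.polyval(b,ym))/2,"width",np.polyval(a,ym)-np.polyval(b,ym))
edges(285,372,.040,"deck");edges(200,272,.059,"stage59");edges(200,272,.044,"stage44")
# gap line between deck and stage (dark)
g=t.sum(axis=2)/3
for v in (185,192,200,206,212,220,228,236):
    seg=g[v,268:285];print("gap",v,268+np.argmin(seg),seg.min(),plane("top",268+np.argmin(seg),v,.042)[:2])
# dark screws and stop
for nm,(u0,v0,u1,v1) in dict(s1=(199,185,208,192),s2=(247,185,256,193),s3=(197,233,206,241),s4=(245,234,254,241)).items():
    w=np.clip(150-g[v0:v1,u0:u1],0,None);w[w<30]=0;yy,xx=np.mgrid[v0:v1,u0:u1]
    u=(w*xx).sum()/w.sum();v=(w*yy).sum()/w.sum();print(nm,u,v,plane("top",u,v,.060)[:2])
print("rows of gray, stop");print(g[196:230:3,190:216].astype(int))
print("col profile at u=230");print(np.c_[np.arange(180,250),g[180:250,225],g[180:250,235],g[180:250,245]].astype(int).T)
```

```text
deck 87 87 yaw [-0.3014 -0.4605] mid@y -0.1786684518468082 0.49252405622343975 width 0.13105471888520565
stage59 63 72 yaw [-1.2305 -1.2551] mid@y 0.033459628092065284 0.4964193437779731 width 0.13978278167163338
stage44 63 72 yaw [-1.2305 -1.2551] mid@y 0.03487243393670368 0.4976217677352988 width 0.14177102292835475
gap 185 275 161.66666666666666 [ 0.5641 -0.0564]
gap 192 276 103.66666666666667 [ 0.5476 -0.0586]
gap 200 276 120.0 [ 0.5288 -0.0586]
gap 206 275 117.66666666666667 [ 0.5148 -0.0562]
gap 212 275 117.33333333333333 [ 0.5008 -0.0562]
gap 220 275 110.33333333333333 [ 0.4822 -0.0561]
gap 228 275 140.0 [ 0.4636 -0.0561]
gap 236 275 112.66666666666667 [ 0.4451 -0.0561]
s1 202.76470588235293 187.9519607843137 [0.5552 0.1092]
s2 250.85526315789474 188.85263157894738 [ 0.5528 -0.0011]
s3 201.14709236031928 237.14823261117445 [0.4426 0.1114]
s4 249.71648044692742 237.59776536312856 [0.4412 0.0012]
rows of gray, stop
[[ 91  66  70 133 176 176 175 176 174 175 174 176 176 178 179 179 179 180
  179 178 180 176 176 179 177 179]
 [ 88  63  76 140 185 171 137 121 118 118 124 138 165 183
[... 1620 characters left out ...]
93 194 194 197 195 195 191 170 181 180 179 183 192 196
  196 201 196 191 159 186 192 192 192 193 159 172 176 174 176 175]
 [169 168 170 171 187 182 182 182 179 189 197 200 192 188 182 179 177 174
  147 189 194 193 192 188 191 192 190 192 193 193 193 192 195 192 192 193
  194 193 195 194 191 194 195 198 197 195 192 190 169 179 180 182 188 195
  197 194 188 189 170 191 193 194 194 190 138 170 176 176 175 176]
 [171 170 169 171 188 185 184 185 196 190 184 195 195 190 179 177 180 176
  168 191 194 192 192 189 190 191 192 191 192 193 192 194 194 193 193 193
  192 192 195 195 192 193 194 196 196 196 193 187 168 179 179 182 190 197
  195 187 186 187 188 193 193 193 192 190 152 172 176 178 178 178]]
```

```bash
cat >> h.py <<'E'
from scipy.spatial.transform import Rotation as Ro
np.set_printoptions(precision=4,suppress=True)
def tgt(yaw): # tool x down, tool y along rack y (yaw deg)
    c,s=np.cos(np.radians(yaw)),np.sin(np.radians(yaw));X=np.array([0,0,-1.]);Y=np.array([-s,c,0])
    return Ro.from_matrix(np.c_[X,Y,np.cross(X,Y)])
def st():
    o=r.observe();return o,Ro.from_quat(o["eef_rot"])
def need(p,yaw):
    o,R=st();T=tgt(yaw);T2=T*Ro.from_euler('x',180,degrees=True)
    for t in (T,T2):
        print("turn",(R.inv()*t).as_rotvec(degrees=True),"then shift mm",1e3*t.inv().apply(np.array(p)-o["ee_pos"]))
    print("shift in present axes",1e3*R.inv().apply(np.array(p)-o["ee_pos"]),"t",o["time_s"],"q",o["joint_pos"],"F",o["force"])
E
python3 -c "
from h import *
o,R=st();print(R.as_matrix());need([.502,-.1865,.150],9.2)"
```

```text
[[-0.0001  0.2627 -0.9649]
 [ 0.0017 -0.9649 -0.2627]
 [-1.     -0.0017 -0.0004]]
turn [-173.9702   -0.1486   -0.023 ] then shift mm [ 80.5458 282.0892 407.8796]
turn [ 6.0297 -0.0151  0.0978] then shift mm [  80.5458 -282.0892 -407.8796]
shift in present axes [  81.1009 -237.5466 -435.2264] t 0.1 q [-1.5078  0.2593  1.536   0.      1.348  -0.2028] F [-1.1227 -0.2915 -0.2599]
```

drive_tool([
  [6,0,0,0,0,0,38],
  [0,0,0,0,-18.8,-27.2,38],
  [0,0,0,0,-18.8,-27.2,38],
  [0,0,0,0,-18.8,-27.2,38],
  [0,0,0,0,-18.8,-27.2,38],
  [0,0,0,0,-18.8,-27.2,38],
  [0,0,0,0,-18.8,-27.2,38],
  [0,0,0,0,-18.8,-27.2,38],
], squeeze=30)

```text
time_s: 0.77
ee_pos: [0.3121, -0.3687, 0.231]
eef_rot: [-0.705, -0.057, 0.705, -0.057]
force: [0.8, 0.2, -0.5]
gripper_width: 0.0383
```

drive_tool([
  [0,0,0,0,-18.8,-27.2,38],
  [0,0,0,0,-18.8,-27.2,38],
  [0,0,0,0,-18.8,-27.2,38],
  [0,0,0,0,-18.8,-27.2,38],
  [0,0,0,0,-18.8,-27.2,38],
  [0,0,0,0,-18.8,-27.2,38],
  [0,0,0,20,-18.8,-27.2,38],
  [0,0,0,20,-18.8,-27.2,38],
])

```text
time_s: 1.43
ee_pos: [0.5037, -0.1859, 0.1918]
eef_rot: [0.706, 0.056, -0.704, 0.058]
force: [0.5, -0.3, -0.3]
gripper_width: 0.0381
```

```bash
python3 -c "
from h import *
need([.502,-.1865,.0785],9.2)
for n in ('top','scene'):
    f=r.grab_frame(n);cv2.imwrite(f'pics/{n}1.png',f)
t=cv2.imread('pics/top1.png')[130:270,270:420];s=cv2.imread('pics/scene1.png')[110:250,180:330]
cv2.imwrite('pics/c1.png',cv2.resize(np.hstack([t[:,:150],s]),None,fx=2.6,fy=2.6,interpolation=cv2.INTER_CUBIC))"
```

```text
turn [-179.9661    0.1845   -0.2069] then shift mm [113.2995  -0.2854  -1.7859]
turn [ 0.0337 -0.1317 -0.1175] then shift mm [113.2995   0.2854   1.7859]
shift in present axes [113.2954   0.0519   2.0465] t 1.4333 q [-0.5614  0.2635  1.6286 -0.      1.2463  0.8482] F [ 0.4615 -0.2807 -0.3484]
```

View pics/c1.png

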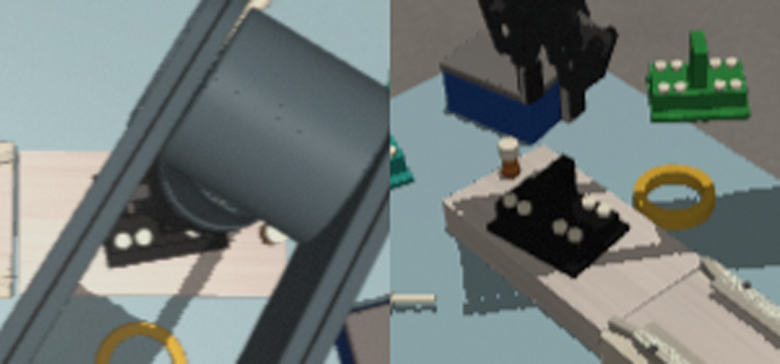

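The open fingers hang straddling the rack handle with the vial clear of them, so I'm descending.

drive_tool([
  [0,0,0,20,0,1,38],
  [0,0,0,20,0,1,38],
  [0,0,0,18,0,0,38],
  [0,0,0,16,0,0,38],
  [0,0,0,15,0,0,38],
  [0,0,0,11,0,0,38],
  [0,0,0,8,0,0,38],
  [0,0,0,4,0,0,38],
])

```text
time_s: 2.2
ee_pos: [0.4992, -0.1873, 0.0783]
eef_rot: [-0.704, -0.057, 0.705, -0.056]
force: [-0.3, -0.2, -0.5]
gripper_width: 0.0383
```

drive_tool([
  [0,0,0,0,0,0,24],
  [0,0,0,0,0,0,20],
  [0,0,0,0,0,0,18],
  [0,0,0,0,0,0,16],
  [0,0,0,0,0,0,12],
  [0,0,0,0,0,0,10],
  [0,0,0,0,0,0,10],
  [0,0,0,0,0,0,10],
])

```text
time_s: 2.87
ee_pos: [0.5003, -0.1872, 0.0801]
eef_rot: [0.705, 0.057, -0.705, 0.057]
force: [-2.6, 1.6, 5.5]
gripper_width: 0.0157
```

```bash
python3 -c "
from h import *
need([.498-.021*.11,-.115,.0785+.008],-1.2);o=r.observe();print(o['ee_pos'],o['torque'],o['gripper_width'])
for n in ('top','scene'):
    f=r.grab_frame(n);cv2.imwrite(f'pics/{n}2.png',f)
t=cv2.imread('pics/top2.png')[130:270,270:420];s=cv2.imread('pics/scene2.png')[110:250,180:330]
cv2.imwrite('pics/c2.png',cv2.resize(np.hstack([t,s]),None,fx=2.6,fy=2.6,interpolation=cv2.INTER_CUBIC))"
```

```text
turn [-169.5632    0.0348   -0.0744] then shift mm [-6.4122 72.0626 -6.1426]
turn [10.4368 -0.0502 -0.0234] then shift mm [ -6.4122 -72.0626   6.1426]
shift in present axes [ -6.4413 -71.9799  -7.0185] t 2.8667 q [-0.5671  0.381   1.7689  0.0002  0.9907  0.8424] F [-2.5727  1.5888  5.5041]
[ 0.5003 -0.1872  0.0801] [ 0.396   0.1989 -0.0088] 0.015664286279652558
```

View pics/c2.png

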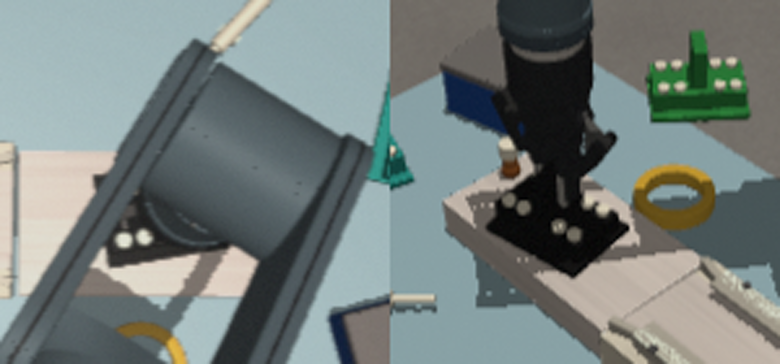

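drive_tool([
  [0,0,0,-1.5,0,0,10],
  [0,0,0,-1,0,0,10],
  [2.6,0,0,0,0,0,10],
  [2.6,0,0,0,0,0,10],
  [2.6,0,0,0,0,0,10],
  [2.6,0,0,0,0,0,10],
  [0,0,0,0,0,0,10],
  [0,0,0,0,0,0,10],
])

```text
time_s: 3.63
ee_pos: [0.4996, -0.1871, 0.0812]
eef_rot: [-0.707, 0.007, 0.707, 0.007]
force: [-0.3, 0.1, -5.2]
gripper_width: 0.0156
```

```bash
python3 -c "
from h import *
need([.498-.021*.17,-.125,.085],-1.2);o=r.observe();print(o['ee_pos'],o['torque'],o['gripper_width'])
for n in ('top','scene'):
    f=r.grab_frame(n);cv2.imwrite(f'pics/{n}3.png',f)
for a in caps('top',cv2.imread('pics/top3.png'),(300,190,350,232),.0755):print(np.array(a))
for a in caps('scene',cv2.imread('pics/scene3.png'),(212,175,275,220),.074,90):print(np.array(a))
"
```

```text
turn [-179.8936   -0.0407    0.0939] then shift mm [-3.7591 61.991  -6.4928]
turn [0.1064 0.0598 0.0259] then shift mm [ -3.7591 -61.991    6.4928]
shift in present axes [ -3.7243 -62.0047   6.3816] t 3.6333 q [-0.5674  0.3796  1.7676 -0.0002  0.9955  1.0225] F [-0.2742  0.0565 -5.2478]
[ 0.4996 -0.1871  0.0812] [-0.0087 -0.0141  0.0386] 0.01557938674868743
[ 30.     315.5465 219.1034   0.4817  -0.1477   0.0755]
[ 28.     323.4804 219.2942   0.4812  -0.1655   0.0755]
[ 91.     324.2101 230.4036   0.4562  -0.1668   0.0755]
[ 10.     231.1912 187.0029   0.5231  -0.2092   0.074 ]
[ 10.     212.1532 191.6644   0.5674  -0.2277   0.074 ]
[ 11.     242.3059 196.1667   0.5248  -0.1649   0.074 ]
[ 11.     247.0027 199.9169   0.5253  -0.147    0.074 ]
[ 13.     212.2205 215.3787   0.6172  -0.1624   0.074 ]
```

drive_tool([
  [0,0,0,0,-5,1.2,10],
  [0,0,0,0,-9,1.3,10],
  [0,0,0,0,-10,1.3,10],
  [0,0,0,0,-10,1.3,10],
  [0,0,0,0,-10,1.3,10],
  [0,0,0,0,-9,1.3,10],
  [0,0,0,0,-6,1.2,10],
  [0,0,0,0,-3,0,10],
])

```text
time_s: 4.4
ee_pos: [0.492, -0.1236, 0.0819]
eef_rot: [-0.707, 0.007, 0.707, 0.007]
force: [0.1, 0.1, -4.4]
gripper_width: 0.0154
```

drive_tool([
  [0,0,0,-2,0,0,10],
  [0,0,0,-2,0,0,10],
  [0,0,0,-2,0,0,10],
  [0,0,0,-1,0,0,10],
  [0,0,0,0,0,0,10],
  [0,0,0,0,0,0,10],
  [0,0,0,0,0,0,10],
  [0,0,0,0,0,0,10],
])

```text
time_s: 5.07
ee_pos: [0.4923, -0.1252, 0.0887]
eef_rot: [-0.707, 0.007, 0.707, 0.007]
force: [0.7, -0.2, -4.7]
gripper_width: 0.0157
```

```bash
python3 -c "
from h import *
need([.498-.021*.17,-.08,.085],-1.2)
for n in ('top','scene'):
    f=r.grab_frame(n);cv2.imwrite(f'pics/{n}4.png',f)
for a in caps('top',cv2.imread('pics/top4.png'),(270,190,330,232),.083):print(np.array(a))
t=cv2.imread('pics/top4.png')[165:255,230:340];s=cv2.imread('pics/scene4.png')[155:255,210:340]
cv2.imwrite('pics/c4.png',np.hstack([cv2.resize(t,(400,327),interpolation=2),cv2.resize(s,(400,327),interpolation=2)]))
"
```

```text
turn [-179.9862   -0.0086    0.0199] then shift mm [ 3.6926 45.1943  1.2067]
turn [0.0138 0.0127 0.0055] then shift mm [  3.6926 -45.1943  -1.2067]
shift in present axes [  3.6967 -45.1937  -1.2184] t 5.0667 q [-0.4689  0.3299  1.8229 -0.      0.9891  1.1226] F [ 0.665  -0.2358 -4.6999]
[ 25.     271.1411 192.7631   0.5407  -0.048    0.083 ]
[ 72.     275.7126 224.9665   0.4684  -0.0581   0.083 ]
[ 29.     288.4486 222.4194   0.474   -0.0865   0.083 ]
[ 12.     295.3135 223.5855   0.4713  -0.1018   0.083 ]
```

View pics/c4.png

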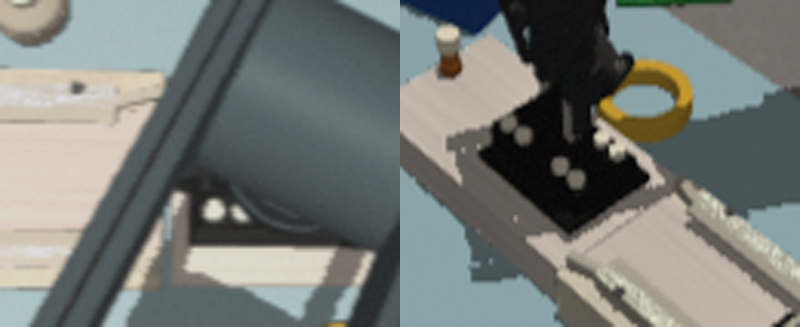

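The rack hovers level about 8 mm above the deck, its front just short of the step at picture column 170 in the left half. The cap at pixel (288,222) puts the rack on the channel centreline. I'll move it over the edge.

drive_tool([
  [0,0,0,0,-3,0,10],
  [0,0,0,0,-5,0,10],
  [0,0,0,0,-6,0,10],
  [0,0,0,0,-6,0,10],
  [0,0,0,0,-6,0,10],
  [0,0,0,0,-5,0,10],
  [0,0,0,0,-3,0,10],
  [0,0,0,0,0,0,10],
])

```text
time_s: 5.83
ee_pos: [0.493, -0.0901, 0.0888]
eef_rot: [-0.707, 0.007, 0.707, 0.007]
force: [0.2, 0.3, -5.1]
gripper_width: 0.0159
```

drive_tool([
  [0,0,0,0.5,0,0,10],
  [0,0,0,0.3,0,0,10],
  [0,0,0,0.2,0,0,10],
  [0,0,0,0,0,0,10],
  [0,0,0,0,0,0,10],
  [0,0,0,0,0,0,10],
  [0,0,0,0,0,0,10],
  [0,0,0,0,0,0,10],
])

```text
time_s: 6.5
ee_pos: [0.4931, -0.0911, 0.0878]
eef_rot: [0.707, -0.007, -0.707, -0.007]
force: [-0.5, -0.4, -4.8]
gripper_width: 0.0155
```

drive_tool([
  [0,0,0,0.5,0,0,10],
  [0,0,0,0.5,0,0,10],
  [0,0,0,0,0,0,10],
  [0,0,0,0,0,0,10],
  [0,0,0,0,0,0,10],
  [0,0,0,0,0,0,10],
  [0,0,0,0,0,0,10],
  [0,0,0,0,0,0,10],
])

```text
time_s: 7.17
ee_pos: [0.4931, -0.0911, 0.0868]
eef_rot: [-0.707, 0.007, 0.707, 0.007]
force: [0.7, 0.2, -5.0]
gripper_width: 0.0159
```

drive_tool([
  [0,0,0,0.5,0,0,10],
  [0,0,0,0.5,0,0,10],
  [0,0,0,0,0,0,10],
  [0,0,0,0,0,0,10],
  [0,0,0,0,0,0,10],
  [0,0,0,0,0,0,10],
  [0,0,0,0,0,0,10],
  [0,0,0,0,0,0,10],
])

```text
time_s: 7.83
ee_pos: [0.4931, -0.0911, 0.0858]
eef_rot: [0.707, -0.007, -0.707, -0.007]
force: [-0.7, 0.1, -5.5]
gripper_width: 0.0157
```

drive_tool([
  [0,0,0,0.3,0,0,10],
  [0,0,0,0.3,0,0,10],
  [0,0,0,0,0,0,10],
  [0,0,0,0,0,0,10],
  [0,0,0,0,0,0,10],
  [0,0,0,0,0,0,10],
  [0,0,0,0,0,0,10],
  [0,0,0,0,0,0,10],
])

```text
time_s: 8.5
ee_pos: [0.4931, -0.091, 0.0852]
eef_rot: [-0.707, 0.007, 0.707, 0.007]
force: [0.2, 0.8, -5.1]
gripper_width: 0.0156
```

```bash
python3 -c "
from h import *
o=r.observe();print(o['ee_pos'],o['force'],o['torque'])"
```

```text
[ 0.4931 -0.091   0.0852] [ 0.246   0.7635 -5.0545] [ 0.027  -0.0107  0.0464]
```

Still no contact (Fz is about −5 N, the rack's weight). I'll keep lowering.

drive_tool([
  [0,0,0,0.3,0,0,10],
  [0,0,0,0.3,0,0,10],
  [0,0,0,0,0,0,10],
  [0,0,0,0,0,0,10],
  [0,0,0,0,0,0,10],
  [0,0,0,0,0,0,10],
  [0,0,0,0,0,0,10],
  [0,0,0,0,0,0,10],
])

```text
time_s: 9.17
ee_pos: [0.4932, -0.0912, 0.0849]
eef_rot: [0.707, -0.007, -0.707, -0.007]
force: [-1.8, -0.6, 3.4]
gripper_width: 0.0156
```

drive_tool([
  [0,0,0,0.3,0,0,10],
  [0,0,0,0.3,0,0,10],
  [0,0,0,0,0,0,10],
  [0,0,0,0,0,0,10],
  [0,0,0,0,0,0,10],
  [0,0,0,0,0,0,10],
  [0,0,0,0,0,0,10],
  [0,0,0,0,0,0,10],
])

```text
time_s: 9.83
ee_pos: [0.4932, -0.0913, 0.0849]
eef_rot: [0.707, -0.007, -0.707, -0.007]
force: [-3.9, -0.5, 9.4]
gripper_width: 0.0158
```

```bash
python3 -c "
from h import *
o=r.observe();print(o['ee_pos'],o['force'],o['torque'])
for n in ('top','scene'):
    f=r.grab_frame(n);cv2.imwrite(f'pics/{n}5.png',f)
for a in caps('top',cv2.imread('pics/top5.png'),(260,190,320,232),.080):print(np.array(a))
t=cv2.imread('pics/top5.png')[165:255,220:330];s=cv2.imread('pics/scene5.png')[160:260,220:350]
cv2.imwrite('pics/c5.png',np.hstack([cv2.resize(t,(400,327),interpolation=2),cv2.resize(s,(400,327),interpolation=2)]))
"
```

```text
[ 0.4932 -0.0913  0.0849] [-3.9315 -0.5012  9.3538] [0.4218 0.6575 0.0865]
[ 88.     262.1546 222.7119   0.4737  -0.0278   0.08  ]
[ 20.     274.0346 222.1652   0.4748  -0.0543   0.08  ]
```

View pics/c5.png

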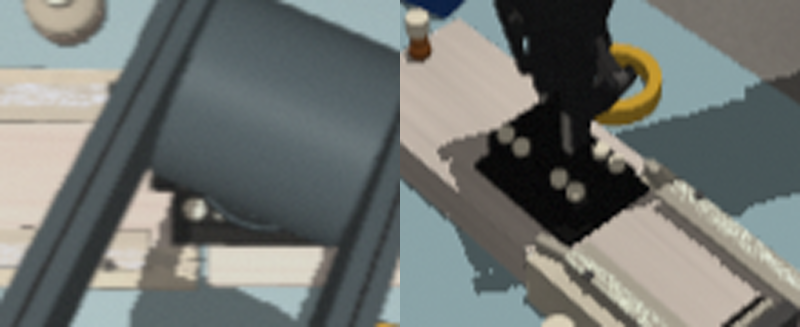

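Contact with the stage floor comes at TCP z≈0.0849 m, and the rack front sits squarely in the flare. I'll back off to about 0.8 mm clearance and enter the channel.

drive_tool([
  [0,0,0,-1,0,0,10],
  [0,0,0,-0.7,0,0,10],
  [0,0,0,0,0,0,10],
  [0,0,0,0,-1,0,10],
  [0,0,0,0,-2,0,10],
  [0,0,0,0,-3,0,10],
  [0,0,0,0,-3,0,10],
  [0,0,0,0,-2,0,10],
])

```text
time_s: 10.6
ee_pos: [0.4932, -0.0795, 0.0856]
eef_rot: [-0.707, 0.007, 0.707, 0.007]
force: [0.8, -0.5, -4.7]
gripper_width: 0.0159
```

drive_tool([
  [0,0,0,0,-2,0,10],
  [0,0,0,0,-2.5,0,10],
  [0,0,0,0,-2.5,0,10],
  [0,0,0,0,-2.5,0,10],
  [0,0,0,0,-2.5,0,10],
  [0,0,0,0,-2,0,10],
  [0,0,0,0,-1,0,10],
  [0,0,0,0,0,0,10],
])

```text
time_s: 11.27
ee_pos: [0.4936, -0.0648, 0.0857]
eef_rot: [-0.707, 0.007, 0.707, 0.007]
force: [0.4, -0.1, -5.3]
gripper_width: 0.016
```

```bash
python3 -c "
from h import *
o=r.observe();print(o['ee_pos'],o['force'],o['torque'])
f=r.grab_frame('top');cv2.imwrite('pics/top6.png',f)
for a in caps('top',f,(240,190,310,232),.0805):print(np.array(a))
need([.5,0,.0857],-1.2)"
```

```text
[ 0.4936 -0.0648  0.0857] [ 0.4225 -0.0923 -5.2865] [-0.0098  0.0199 -0.0424]
turn [-179.9576    0.0029   -0.0046] then shift mm [ 0.0296 65.0767  5.0195]
turn [ 0.0424 -0.0029 -0.0019] then shift mm [  0.0296 -65.0767  -5.0195]
shift in present axes [  0.0277 -65.073   -5.0677] t 11.3167 q [-0.3553  0.3181  1.8502 -0.      0.9733  1.2358] F [ 0.5321  0.6484 -5.275 ]
```

drive_tool([
  [0,0,0,0,-2,0,10],
  [0,0,0,0,-3,0,10],
  [0,0,0,0,-3,0,10],
  [0,0,0,0,-3,0,10],
  [0,0,0,0,-3,0,10],
  [0,0,0,0,-3,0,10],
  [0,0,0,0,-2,0,10],
  [0,0,0,0,-1,0,10],
])

```text
time_s: 11.98
ee_pos: [0.494, -0.0446, 0.0857]
eef_rot: [-0.707, 0.007, 0.707, 0.007]
force: [0.1, -0.1, -5.2]
gripper_width: 0.016
```

drive_tool([
  [0,0,0,0,-2,0,10],
  [0,0,0,0,-3,0,10],
  [0,0,0,0,-3,0,10],
  [0,0,0,0,-3,0,10],
  [0,0,0,0,-3,0,10],
  [0,0,0,0,-3,0,10],
  [0,0,0,0,-2,0,10],
  [0,0,0,0,-1,0,10],
])

```text
time_s: 12.65
ee_pos: [0.4944, -0.0247, 0.0857]
eef_rot: [-0.707, 0.007, 0.707, 0.007]
force: [-0.8, 0.1, -4.7]
gripper_width: 0.0158
```

```bash
python3 -c "
from h import *
o=r.observe();print(o['ee_pos'],o['force'],o['torque'])
for n in ('top','scene'):
    f=r.grab_frame(n);cv2.imwrite(f'pics/{n}7.png',f)
t=cv2.imread('pics/top7.png')[165:255,180:290];s=cv2.imread('pics/scene7.png')[180:280,240:370]
cv2.imwrite('pics/c7.png',np.hstack([cv2.resize(t,(400,327),interpolation=2),cv2.resize(s,(400,327),interpolation=2)]))
"
```

```text
[ 0.4944 -0.0247  0.0857] [-0.7672  0.0906 -4.6658] [0.0147 0.0324 0.0043]
```

View pics/c7.png

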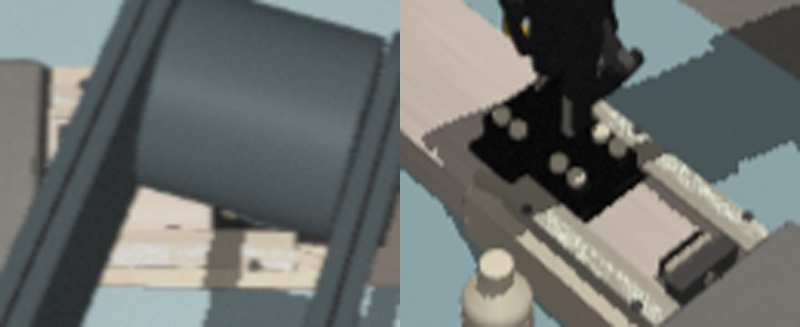

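The rack front is under both lips, well centred, with no side force. The buffer ahead is at about (690,255) in the right half of the picture. I'll continue.

drive_tool([
  [0,0,0,0,-2,0,10],
  [0,0,0,0,-3,0,10],
  [0,0,0,0,-3,0,10],
  [0,0,0,0,-3,0,10],
  [0,0,0,0,-3,0,10],
  [0,0,0,0,-3,0,10],
  [0,0,0,0,-2,0,10],
  [0,0,0,0,-1,0,10],
])

```text
time_s: 13.42
ee_pos: [0.4948, -0.0047, 0.0857]
eef_rot: [-0.707, 0.007, 0.707, 0.007]
force: [0.3, -0.8, -4.7]
gripper_width: 0.0154
```

drive_tool([
  [0,0,0,0,-2,0,10],
  [0,0,0,0,-3,0,10],
  [0,0,0,0,-3,0,10],
  [0,0,0,0,-3,0,10],
  [0,0,0,0,-3,0,10],
  [0,0,0,0,-3,0,10],
  [0,0,0,0,-2,0,10],
  [0,0,0,0,-1,0,10],
])

```text
time_s: 14.08
ee_pos: [0.4952, 0.0153, 0.0857]
eef_rot: [-0.707, 0.007, 0.707, 0.007]
force: [-0.2, -0.2, -4.4]
gripper_width: 0.0156
```

drive_tool([
  [0,0,0,0.4,-1,0,10],
  [0,0,0,0,-1,0,10],
  [0,0,0,0,-1,0,10],
  [0,0,0,0,-1,0,10],
  [0,0,0,0,-1,0,10],
  [0,0,0,0,-1,0,10],
  [0,0,0,0,-1,0,10],
  [0,0,0,0,0,0,10],
])

```text
time_s: 14.75
ee_pos: [0.4954, 0.0221, 0.0853]
eef_rot: [-0.707, 0.007, 0.707, 0.007]
force: [0.8, 0.7, -4.8]
gripper_width: 0.0156
```

drive_tool([
  [0,0,0,0.3,0,0,10],
  [0,0,0,0,-1,0,10],
  [0,0,0,0,-1,0,10],
  [0,0,0,0,-1,0,10],
  [0,0,0,0,-1,0,10],
  [0,0,0,0,-1,0,10],
  [0,0,0,0,0,0,10],
  [0,0,0,0,0,0,10],
])

```text
time_s: 15.42
ee_pos: [0.4955, 0.0271, 0.085]
eef_rot: [0.707, -0.007, -0.707, -0.007]
force: [-0.5, 0.6, -3.9]
gripper_width: 0.0154
```

drive_tool([
  [0,0,0,0.1,0,0,10],
  [0,0,0,0,-1,0,10],
  [0,0,0,0,-1,0,10],
  [0,0,0,0,-1,0,10],
  [0,0,0,0,-1,0,10],
  [0,0,0,0,-1,0,10],
  [0,0,0,0,0,0,10],
  [0,0,0,0,0,0,10],
])

```text
time_s: 16.08
ee_pos: [0.4957, 0.0321, 0.085]
eef_rot: [0.707, -0.007, -0.707, -0.007]
force: [0.3, 0.8, -1.6]
gripper_width: 0.0155
```

drive_tool([
  [0,0,0,0,-1,0,10],
  [0,0,0,0,-1,0,10],
  [0,0,0,0,-1,0,10],
  [0,0,0,0,-1,0,10],
  [0,0,0,0,-1,0,10],
  [0,0,0,0,-1,0,10],
  [0,0,0,0,0,0,10],
  [0,0,0,0,0,0,10],
])

```text
time_s: 16.75
ee_pos: [0.4958, 0.0381, 0.085]
eef_rot: [0.707, -0.007, -0.707, -0.007]
force: [0.8, 0.8, -2.1]
gripper_width: 0.0154
```

```bash
python3 -c "
from h import *
o=r.observe();print(o['ee_pos'],o['force'],o['torque'])
s=r.grab_frame('scene');cv2.imwrite('pics/scene8.png',s)
cv2.imwrite('pics/c8.png',cv2.resize(s[215:285,270:370],(700,490),interpolation=2))
"
```

```text
[0.4958 0.0381 0.085 ] [ 0.826   0.7635 -2.1107] [-0.0002 -0.0942  0.0082]
```

View pics/c8.png

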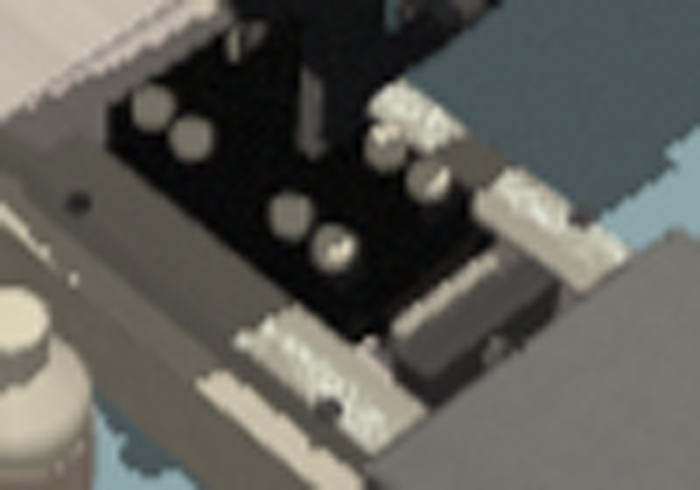

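The rack front nearly meets the buffer. From here I'll go by feel in half-millimetre steps.

drive_tool([
  [0,0,0,0,-0.25,0,10],
  [0,0,0,0,-0.25,0,10],
  [0,0,0,0,0,0,10],
  [0,0,0,0,0,0,10],
  [0,0,0,0,0,0,10],
  [0,0,0,0,0,0,10],
  [0,0,0,0,0,0,10],
  [0,0,0,0,0,0,10],
])

```text
time_s: 17.47
ee_pos: [0.4958, 0.0383, 0.085]
eef_rot: [0.707, -0.007, -0.707, -0.007]
force: [-0.4, -2.0, -0.2]
gripper_width: 0.0159
```

```bash
python3 -c "
from h import *
o=r.observe();print(o['ee_pos'],o['force'],o['torque'],o['joint_torque'])"
```

```text
[0.4958 0.0383 0.085 ] [-0.3946 -2.0237 -0.2485] [-0.2961 -0.0329 -0.0147] [  1.0451 -42.0944 -22.984    0.5366   0.0972  -0.0177]
```

drive_tool([
  [0,0,0,0,-0.2,0,10],
  [0,0,0,0,0,0,10],
  [0,0,0,0,0,0,10],
  [0,0,0,0,0,0,10],
  [0,0,0,0,0,0,10],
  [0,0,0,0,0,0,10],
  [0,0,0,0,0,0,10],
  [0,0,0,0,0,0,10],
])

```text
time_s: 18.13
ee_pos: [0.4958, 0.0385, 0.085]
eef_rot: [0.707, -0.007, -0.707, -0.007]
force: [0.7, -2.4, 0.3]
gripper_width: 0.0154
```

drive_tool([
  [0,0,0,0,-0.3,0,10],
  [0,0,0,0,0,0,10],
  [0,0,0,0,0,0,10],
  [0,0,0,0,0,0,10],
  [0,0,0,0,0,0,10],
  [0,0,0,0,0,0,10],
  [0,0,0,0,0,0,10],
  [0,0,0,0,0,0,10],
])

```text
time_s: 18.8
ee_pos: [0.4958, 0.0389, 0.085]
eef_rot: [0.707, -0.007, -0.707, -0.007]
force: [-0.1, -3.0, 1.2]
gripper_width: 0.0159
```

drive_tool([
  [0,0,0,-0.15,0,0,10],
  [0,0,0,0,-0.2,0,10],
  [0,0,0,0,-0.2,0,10],
  [0,0,0,0,0,0,10],
  [0,0,0,0,0,0,10],
  [0,0,0,0,0,0,10],
  [0,0,0,0,0,0,10],
  [0,0,0,0,0,0,10],
])

```text
time_s: 19.47
ee_pos: [0.4957, 0.0394, 0.085]
eef_rot: [-0.707, 0.007, 0.707, 0.007]
force: [0.7, -1.6, -1.1]
gripper_width: 0.0156
```

Forces are low and the rack is still advancing, so this is the soft stroke.

drive_tool([
  [0,0,0,-0.05,-0.25,0,10],
  [0,0,0,0,-0.25,0,10],
  [0,0,0,0,0,0,10],
  [0,0,0,0,0,0,10],
  [0,0,0,0,0,0,10],
  [0,0,0,0,0,0,10],
  [0,0,0,0,0,0,10],
  [0,0,0,0,0,0,10],
])

```text
time_s: 20.13
ee_pos: [0.4956, 0.0399, 0.085]
eef_rot: [-0.707, 0.007, 0.707, 0.007]
force: [-0.3, -0.9, -2.4]
gripper_width: 0.0159
```

drive_tool([
  [0,0,0,0,-0.25,0,10],
  [0,0,0,0,-0.15,0,10],
  [0,0,0,0,0,0,10],
  [0,0,0,0,0,0,10],
  [0,0,0,0,0,0,10],
  [0,0,0,0,0,0,10],
  [0,0,0,0,0,0,10],
  [0,0,0,0,0,0,10],
])

```text
time_s: 20.8
ee_pos: [0.4956, 0.0402, 0.085]
eef_rot: [-0.707, 0.007, 0.707, 0.007]
force: [-0.4, -0.6, -2.4]
gripper_width: 0.0159
```

drive_tool([
  [0,0,0,0,-0.25,0,10],
  [0,0,0,0,-0.15,0,10],
  [0,0,0,0,0,0,10],
  [0,0,0,0,0,0,10],
  [0,0,0,0,0,0,10],
  [0,0,0,0,0,0,10],
  [0,0,0,0,0,0,10],
  [0,0,0,0,0,0,10],
])

```text
time_s: 21.47
ee_pos: [0.4957, 0.0407, 0.085]
eef_rot: [-0.707, 0.007, 0.707, 0.007]
force: [-0.5, 0.5, -4.1]
gripper_width: 0.0155
```

```bash
python3 -c "
from h import *
o=r.observe();print(o['ee_pos'],o['force'],o['torque'],o['joint_torque'])"
```

```text
[0.4957 0.0407 0.085 ] [-0.5164  0.4856 -4.14  ] [ 0.022  -0.0199 -0.0121] [ -0.0513 -44.0749 -24.3275  -0.023    0.0267   0.0059]
```

drive_tool([
  [0,0,0,0,-0.25,0,10],
  [0,0,0,0,-0.25,0,10],
  [0,0,0,0,0,0,10],
  [0,0,0,0,0,0,10],
  [0,0,0,0,0,0,10],
  [0,0,0,0,0,0,10],
  [0,0,0,0,0,0,10],
  [0,0,0,0,0,0,10],
])

```text
time_s: 22.13
ee_pos: [0.4958, 0.0411, 0.0851]
eef_rot: [-0.707, 0.007, 0.707, 0.007]
force: [-0.2, -0.7, -4.2]
gripper_width: 0.0157
```

drive_tool([
  [0,0,0,0,-0.25,0,10],
  [0,0,0,0,-0.15,0,10],
  [0,0,0,0,0,0,10],
  [0,0,0,0,0,0,10],
  [0,0,0,0,0,0,10],
  [0,0,0,0,0,0,10],
  [0,0,0,0,0,0,10],
  [0,0,0,0,0,0,10],
])

```text
time_s: 22.8
ee_pos: [0.4958, 0.0415, 0.0851]
eef_rot: [0.707, -0.007, -0.707, -0.007]
force: [-0.4, -0.2, -5.3]
gripper_width: 0.0158
```

drive_tool([
  [0,0,0,0.05,-0.25,0,10],
  [0,0,0,0,-0.25,0,10],
  [0,0,0,0,0,0,10],
  [0,0,0,0,0,0,10],
  [0,0,0,0,0,0,10],
  [0,0,0,0,0,0,10],
  [0,0,0,0,0,0,10],
  [0,0,0,0,0,0,10],
])

```text
time_s: 23.47
ee_pos: [0.4958, 0.042, 0.0851]
eef_rot: [0.707, -0.007, -0.707, -0.007]
force: [-0.1, 0.7, -3.9]
gripper_width: 0.0158
```

drive_tool([
  [0,0,0,0,-0.25,0,10],
  [0,0,0,0,-0.15,0,10],
  [0,0,0,0,0,0,10],
  [0,0,0,0,0,0,10],
  [0,0,0,0,0,0,10],
  [0,0,0,0,0,0,10],
  [0,0,0,0,0,0,10],
  [0,0,0,0,0,0,10],
])

```text
time_s: 24.13
ee_pos: [0.4958, 0.0424, 0.0851]
eef_rot: [-0.707, 0.007, 0.707, 0.007]
force: [1.0, 0.1, -5.1]
gripper_width: 0.0157
```

drive_tool([
  [0,0,0,0.05,-0.25,0,10],
  [0,0,0,0,-0.25,0,10],
  [0,0,0,0,0,0,10],
  [0,0,0,0,0,0,10],
  [0,0,0,0,0,0,10],
  [0,0,0,0,0,0,10],
  [0,0,0,0,0,0,10],
  [0,0,0,0,0,0,10],
])

```text
time_s: 24.8
ee_pos: [0.4958, 0.0429, 0.085]
eef_rot: [0.707, -0.007, -0.707, -0.007]
force: [-0.4, -0.8, -3.5]
gripper_width: 0.016
```

drive_tool([
  [0,0,0,0,-0.25,0,10],
  [0,0,0,0,-0.15,0,10],
  [0,0,0,0,0,0,10],
  [0,0,0,0,0,0,10],
  [0,0,0,0,0,0,10],
  [0,0,0,0,0,0,10],
  [0,0,0,0,0,0,10],
  [0,0,0,0,0,0,10],
])

```text
time_s: 25.47
ee_pos: [0.4958, 0.0433, 0.085]
eef_rot: [-0.707, 0.007, 0.707, 0.007]
force: [0.8, -0.7, -3.5]
gripper_width: 0.0159
```

drive_tool([
  [0,0,0,0,-0.25,0,10],
  [0,0,0,0,-0.25,0,10],
  [0,0,0,0,0,0,10],
  [0,0,0,0,0,0,10],
  [0,0,0,0,0,0,10],
  [0,0,0,0,0,0,10],
  [0,0,0,0,0,0,10],
  [0,0,0,0,0,0,10],
])

```text
time_s: 26.13
ee_pos: [0.4958, 0.0438, 0.085]
eef_rot: [0.707, -0.007, -0.707, -0.007]
force: [0.2, -0.2, -4.5]
gripper_width: 0.0158
```

drive_tool([
  [0,0,0,0,-0.25,0,10],
  [0,0,0,0,-0.15,0,10],
  [0,0,0,0,0,0,10],
  [0,0,0,0,0,0,10],
  [0,0,0,0,0,0,10],
  [0,0,0,0,0,0,10],
  [0,0,0,0,0,0,10],
  [0,0,0,0,0,0,10],
])

```text
time_s: 26.8
ee_pos: [0.4959, 0.0442, 0.085]
eef_rot: [0.707, -0.007, -0.707, -0.007]
force: [-0.4, -1.2, -3.5]
gripper_width: 0.0157
```

drive_tool([
  [0,0,0,0,-0.25,0,10],
  [0,0,0,0,-0.25,0,10],
  [0,0,0,0,0,0,10],
  [0,0,0,0,0,0,10],
  [0,0,0,0,0,0,10],
  [0,0,0,0,0,0,10],
  [0,0,0,0,0,0,10],
  [0,0,0,0,0,0,10],
])

```text
time_s: 27.47
ee_pos: [0.4959, 0.0448, 0.085]
eef_rot: [-0.707, 0.007, 0.707, 0.007]
force: [0.5, -0.7, -2.6]
gripper_width: 0.016
```

drive_tool([
  [0,0,0,0,-0.25,0,10],
  [0,0,0,0,-0.15,0,10],
  [0,0,0,0,0,0,10],
  [0,0,0,0,0,0,10],
  [0,0,0,0,0,0,10],
  [0,0,0,0,0,0,10],
  [0,0,0,0,0,0,10],
  [0,0,0,0,0,0,10],
])

```text
time_s: 28.13
ee_pos: [0.4959, 0.0451, 0.085]
eef_rot: [0.707, -0.007, -0.707, -0.007]
force: [0.2, -0.6, -3.0]
gripper_width: 0.0157
```

drive_tool([
  [0,0,0,0,-0.25,0,10],
  [0,0,0,0,-0.15,0,10],
  [0,0,0,0,0,0,10],
  [0,0,0,0,0,0,10],
  [0,0,0,0,0,0,10],
  [0,0,0,0,0,0,10],
  [0,0,0,0,0,0,10],
  [0,0,0,0,0,0,10],
])

```text
time_s: 28.8
ee_pos: [0.4959, 0.0454, 0.085]
eef_rot: [0.707, -0.007, -0.707, -0.007]
force: [-0.7, -1.7, -3.0]
gripper_width: 0.0153
```

drive_tool([
  [0,0,0,0,-0.25,0,10],
  [0,0,0,0,-0.15,0,10],
  [0,0,0,0,0,0,10],
  [0,0,0,0,0,0,10],
  [0,0,0,0,0,0,10],
  [0,0,0,0,0,0,10],
  [0,0,0,0,0,0,10],
  [0,0,0,0,0,0,10],
])

```text
time_s: 29.47
ee_pos: [0.4959, 0.0457, 0.0851]
eef_rot: [0.707, -0.007, -0.707, -0.007]
force: [-1.0, -3.5, -1.2]
gripper_width: 0.0155
```

drive_tool([
  [0,0,0,0,-0.2,0,10],
  [0,0,0,0,0,0,10],
  [0,0,0,0,0,0,10],
  [0,0,0,0,0,0,10],
  [0,0,0,0,0,0,10],
  [0,0,0,0,0,0,10],
  [0,0,0,0,0,0,10],
  [0,0,0,0,0,0,10],
])

```text
time_s: 30.13
ee_pos: [0.4959, 0.0458, 0.0851]
eef_rot: [0.707, -0.007, -0.707, -0.007]
force: [-0.9, -5.3, -2.0]
gripper_width: 0.0156
```

Home has been felt: 5.3 N and rigid. I'll trim slightly and hold.

drive_tool([
  [0,0,0,0,-0.1,0,10],
  [0,0,0,0,0,0,10],
  [0,0,0,0,0,0,10],
  [0,0,0,0,0,0,10],
  [0,0,0,0,0,0,10],
  [0,0,0,0,0,0,10],
  [0,0,0,0,0,0,10],
  [0,0,0,0,0,0,10],
])

```text
time_s: 30.8
ee_pos: [0.4959, 0.0458, 0.0851]
eef_rot: [0.707, -0.007, -0.707, -0.007]
force: [-0.7, -5.7, -0.8]
gripper_width: 0.0152
```

```bash
python3 -c "
from h import *
o=r.observe();print(o['ee_pos'],o['force'],o['torque'],o['joint_torque'])"
```

```text
[0.4959 0.0458 0.0851] [-0.69   -5.701  -0.7949] [-1.0816  0.2368  0.0142] [  2.8218 -42.755  -23.6942   1.7336  -0.1204  -0.0096]
```

drive_tool([
  [0,0,0,0,-0.1,0,10],
  [0,0,0,0,0,0,10],
  [0,0,0,0,0,0,10],
  [0,0,0,0,0,0,10],
  [0,0,0,0,0,0,10],
  [0,0,0,0,0,0,10],
  [0,0,0,0,0,0,10],
  [0,0,0,0,0,0,10],
])

```text
time_s: 31.47
ee_pos: [0.4959, 0.0459, 0.0851]
eef_rot: [0.707, -0.007, -0.707, -0.007]
force: [-1.4, -5.7, -1.4]
gripper_width: 0.0158
```

drive_tool([
  [0,0,0,0,0.2,0,10],
  [0,0,0,0,0.15,0,10],
  [0,0,0,0,0,0,10],
  [0,0,0,0,0,0,20],
  [0,0,0,0,0,0,26],
  [0,0,0,0,0,0,30],
  [0,0,0,0,0,0,34],
  [0,0,0,0,0,0,38],
])

```text
time_s: 32.13
ee_pos: [0.4961, 0.0463, 0.0852]
eef_rot: [0.707, -0.007, -0.707, -0.007]
force: [-0.0, 0.6, 0.5]
gripper_width: 0.0379
```

drive_tool([
  [0,0,0,0,0,0,38],
  [0,0,0,0,0,0,38],
  [0,0,0,-4,0,0,38],
  [0,0,0,-10,0,0,38],
  [0,0,0,-15,0,0,38],
  [0,0,0,-20,0,0,38],
  [0,0,0,-25,0,0,38],
  [0,0,0,-25,0,0,38],
])

```text
time_s: 32.8
ee_pos: [0.4956, 0.046, 0.1857]
eef_rot: [-0.707, 0.007, 0.707, 0.007]
force: [0.8, 0.4, 0.3]
gripper_width: 0.0379
```

drive_tool([
  [0,0,0,-20,0,20,38],
  [0,0,0,0,20,35,38],
  [0,0,0,0,20,35,38],
  [0,0,0,0,20,30,38],
  [0,0,0,0,20,20,38],
  [0,0,0,0,20,10,38],
  [0,0,0,0,20,0,38],
  [0,0,0,0,10,0,38],
])

```text
time_s: 33.47
ee_pos: [0.3429, -0.0827, 0.2053]
eef_rot: [0.708, -0.008, -0.706, -0.007]
force: [0.8, 0.4, -0.1]
gripper_width: 0.0382
```

```bash
python3 -c "
from h import *
for n in ('top','scene'):
    f=r.grab_frame(n);cv2.imwrite(f'pics/{n}9.png',f)
t=cv2.imread('pics/top9.png')
for a in caps('top',t,(205,185,275,240),.080):print(np.array(a))
s=cv2.imread('pics/scene9.png')
cv2.imwrite('pics/c9.png',np.hstack([cv2.resize(t[165:255,180:290],(400,327),interpolation=2),cv2.resize(s[195:285,260:370],(400,327),interpolation=2)]))
"
```

```text
[ 31.     212.5788 202.2854   0.52     0.0835   0.08  ]
[ 31.     220.5749 202.5251   0.5194   0.0655   0.08  ]
[ 29.     240.3576 202.7484   0.5188   0.0212   0.08  ]
[ 30.     248.2621 202.8891   0.5184   0.0034   0.08  ]
[ 29.     212.0099 221.0345   0.4779   0.0843   0.08  ]
[ 32.     219.9727 221.1649   0.4775   0.0665   0.08  ]
[ 31.     239.6363 221.5316   0.4766   0.0226   0.08  ]
[ 31.     247.6631 221.6175   0.4763   0.0046   0.08  ]
```

View pics/c9.png

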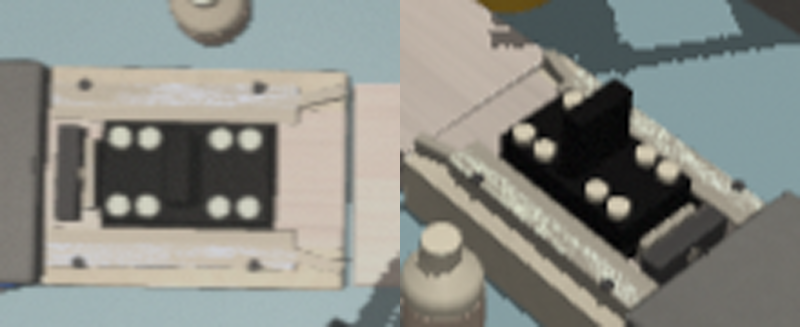

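The rack sits flat and square in the channel under both lips. Its front is at y≈0.099 m, on the buffer (image seam at about (98,190)), and the gripper is clear.

```bash
python3 -c "
from h import *
o=r.observe();print(o['force'],o['qd'],o['time_s']);print(r.sign_off())"
```

```text
[-0.5107  0.1673 -0.2168] [0.0421 0.003  0.0129 0.0191 0.0081 0.0353] 33.5667
the job is handed in; nothing more can be done
None
```

I slid the black rack by its handle off the deck, over the step and under both lips to the stop. I pressed it home, let go, drew the arm clear and handed the job in at about 33.6 s.

- **Step:** I carried the rack level over the step and found the stage floor by touch, about 4.5 mm above the deck. To clear the step, its underside was off the deck by about 8 mm. I also moved it along the deck and most of the channel less than about 1 mm up, and set it down on the floor before reaching the buffer.
- **Contact before the stop:** While feeling for the stage floor, I pressed the rack onto it with about 14 N. The readings in the channel showed no side load from the rails.
- **Press:** The buffer gave softly, then went rigid. I held 5.3 to 5.7 N for about 2 s rather than half a second. The highest push force read was 5.7 N. I was aiming slightly higher, but the last two nudges barely raised it, and some of that reading is floor friction. The force was read only at the end of each move, so brief peaks would not show.
- **Last checks:** In the last pictures the rack stands flat and square in the channel. Its front is at y≈0.099 m; the home position I had estimated from the camera was 0.098 m. The gripper is touching nothing and reads about 0 N. The pictures can't confirm contact with the buffer to better than about 2 mm, so that rests mainly on the felt rigid stop.
- **Bystanders:** I did not measure the vial, bottle or other items again at the end. They looked undisturbed wherever they appeared in the pictures.

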